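Grease the pulley-end bearing of the polishing spindle with a push-type gun

TASK

Take the red push-type grease gun out of the wooden tool block and press its coupler squarely onto the tilted grease nipple of the bearing at the pulley end of the polishing spindle until it snaps on. Then keep pushing along the nipple so that the nozzle slides at least 10 mm of its 14 mm stroke into the barrel against its spring, and finish there, still gripping the gun and holding it pushed in. Do not knock over or push about the two drivers in the block, the blue carton or the spray can.

Things in the scene. Friction and masses are not known exactly. Their poses are not given: they have to be found in the camera images.
- gun: Red push-type grease gun, 0.3 kg, round, standing coupler-down in one of the block's holes. Barrel 85 mm long: metal collar 35 mm across (0 to 12 mm), red grip part 32 mm across (12 to 72 mm), black cap 29 mm across on top. Origin: centre of the barrel's lower end, resting on the block's top; z up the barrel. Grip about 50 mm above the origin. The nozzle sticks out 60 mm along -z.
- nozzle (a joint): How far the nozzle with the coupler is pushed into the barrel along the barrel's axis: 0 = fully out (rest), 0.014 m = fully in. Its spring pushes it out with 11 N at 0, rising evenly to 18 N at 0.014; it does not move below 11 N.
- coupler_mouth (a point): Centre of the coupler's open end, 60 mm along -z from the gun's origin while the nozzle is fully out. The nozzle is a steel tube 12 mm across ending in the coupler, 19 mm across and 26 mm long: mouth flared to 16 mm, bore 10.4 mm, floor 14 mm deep, four sprung jaws 5 mm inside.
- nipple: The nipple to grease: brass, 25 mm long, on the green bearing beside the black V-pulley. Origin on its axis where it leaves the casting; z outward along it, leaning 30 degrees from vertical, square to the shaft, towards the spindle's -x (robot) side. Hexagon 14 mm across up to 8 mm, neck 5.5 mm across, ball head 9 mm across centred at 20.5 mm.
- nipple_tip (a point): Outer end of that nipple, on its axis, 25 mm from its origin. The coupler snaps over the ball head at about 5 to 9 N. Fully on, the head stands against the coupler's floor and the coupler's mouth is 14 mm below the tip (11 mm from the nipple's origin).
- nipple_wheel_end: The same kind of nipple on the other bearing, beside the pale felt polishing wheel (100 mm across), 150 mm along the shaft. Not to be used.
- spindle: Polishing spindle, screwed down: base 180 x 220 x 24 mm, two cast bearings 72 mm across (tops 97 mm above the bench) 150 mm apart, shaft along y, 60.5 mm above the bench. Black pulley, 76 mm across, at the -y end (to y = -155 mm), felt wheel at the +y end (to y = 180 mm, top 110 mm above the bench). Origin: centre of the base's underside; z up.
- tool_block: Fixed drilled wooden tool block, 215 x 64 x 85 mm high, three holes 25 mm across and 76 mm deep in its top, in a row along its x axis at x = -65, 0 and 65 mm. Origin: centre of its underside; z up. Grease gun, screwdriver and nut driver stand in the holes, in any order.
- screwdriver: Bystander: screwdriver standing blade-down in the block, yellow handle 32 mm across and 88 mm long above the block. Origin: centre of the handle's lower end, z up.
- nut_driver: Bystander: nut driver standing in the block, blue handle 32 mm across and 88 mm long above the block. Origin: centre of the handle's lower end, z up.
- carton: Bystander: blue cardboard carton with a white lid, 76 x 76 x 45 mm high, on the bench between robot and spindle. Origin: centre of its underside.
- spray_can: Bystander: yellow and blue spray can with a black cap, 66 mm across, 190 mm high, standing on the bench beyond the spindle. Origin: centre of its underside, z up.

How it is judged:
On the way, in this order (a step that is already met when the one before it is completed fails the run):
1. the gun is gripped and lifted out of the block (coupler mouth over 100 mm above the bench) (height (world z) of coupler_mouth above 0.1 m and contact force between the fingers and gun above 2 N), for 0.1 s.
2. the coupler has snapped on: its mouth is past the ball head, square to the nipple (z of coupler_mouth in the frame of nipple between 0.007 and 0.0132 m and x of coupler_mouth in the frame of nipple between -0.004 and 0.004 m and y of coupler_mouth in the frame of nipple between -0.004 and 0.004 m and angle between the z axis of gun and the z axis of nipple, either way round below 0.17 rad), for 0.2 s.
At the end, for the whole second after the job is handed in: Coupler snapped on the pulley-end nipple (mouth 7 to 13.2 mm from the nipple's origin, within 4 mm sideways), gun in line with it within 10 degrees, nozzle pushed in over 9 mm, pressing the nipple with over 8 N, gun at rest and gripped with over 4 N (all of step 2 and value of joint nozzle above 0.009 m and linear speed of gun below 0.02 m/s and contact force between the fingers and gun above 4 N and contact force between gun and nipple above 8 N); the arm keeps its last pose, push and grip.
It fails at once if the screwdriver or nut driver is pulled out, shifted over 20 mm or tipped (distance of any of screwdriver, nut_driver from where it was at the start of the episode above 0.02 m or angle between any of screwdriver, nut_driver's own z axis and vertical above 0.4 rad).
It fails at once if the carton is pushed over 30 mm (distance of carton from where it was at the start of the episode above 0.03 m).
It fails at once if the spray can is pushed over 30 mm or tipped (distance of spray_can from where it was at the start of the episode above 0.03 m or angle between spray_can's own z axis and vertical above 0.4 rad).
It also fails if it takes over 45 s, if anything falls off the work surface, if the arm or the gripper's body presses on something with over 40 N, if the wrist force passes 120 N, or if a joint passes its speed limit or range.

ROBOT

A 6-joint arm with a two-finger parallel gripper is mounted at the origin on the work surface. World frame = base frame: x ahead of the robot, y to its left, z up, the work surface at z = 0. Lengths are in m, angles in rad, forces in N, time in s.
With the tool pointing down it reaches from about 0.35 to 0.8 m from the base axis. Payload 7.3 kg.
Tool frame: the origin (TCP) lies between the finger pads; the fingertips stand 25 mm ahead of it and the grasp point (between the pads) lies 6 mm ahead of it (r.tip_extent is the distance from the TCP to the fingertips, in m); z points along the fingers, y is the line along which they close (so a half turn about z gives the same grasp; the last joint's range is limited). The gripper opens to 85 mm and grips with 20 to 120 N. Pads are 22 mm wide; open, the fingers measure 114 mm over their backs; the gripper's body (76 mm by 85 mm) begins 54 mm behind the grasp point. The pads swing forward as they close: fully open they stand 13 mm farther back than shut.
Start: joints at [1.167, 0.342, 1.524, -0, 1.275, -0.146], TCP at [0.134, 0.508, 0.232] pointing down, gripper open.
Joint ranges: [-2.53, 2.53], [-0.77, 2.02], [0.04, 2.7], [-1, 4.14], [0.28, 2.66], [-3.11, 3.11]. Speed limits (rad/s): [2.57, 2.57, 3.14, 3.14, 3.14, 3.14].

INTERFACE

Orientations are given as a unit quaternion [x, y, z, w].
In Python, from workcell import r, command_gripper, optics gives the robot as it stands. The module is installed in compiled form; this text tells all that it offers. Calls block until the motion is done:
- r.reach(position, orientation): joint-space move of the TCP to a pose.
- r.move_straight(position, orientation=None, speed=0.15, max_force=None): straight line of the TCP; orientation=None keeps the orientation; speed is the mean speed in m/s. With max_force (N) it stops when the force on the tool has changed by that much, and returns True; else False.
- r.movej(angles): joint-space move.
- command_gripper(opening, force=None): finger opening in m; force is the grip in N (None keeps the last); returns when the fingers have stopped.
- r.hold(seconds).
- r.solve_ik(position, orientation): joint angles nearest the present ones, or None.
- r.read_state(): the state.
- optics.get_image(name): name is "scene" or "top" or "wrist"; returns (picture, depth): 384x512x3 uint8, red, green, blue; 384x512 float32, m along the optical axis (not along the pixel's ray), 0 where there is no reading.
- optics.camera_model(name): a dict with "K" (3x3 intrinsics, pixels), "k1" (the pictures are not rectified: a ray, as slopes to the right and down, at radius r is drawn at 1 + k1 r^2 times it, then the intrinsics apply), "R" (3x3) and "t" (3): a world point X has camera coordinates R X + t; the wrist camera has in their place "tool_from_camera" (4x4, takes a point from camera to tool coordinates, whose origin is the TCP and whose axes are the flange's). Camera axes: x right, y down, z forward; pixel columns grow to the right and rows downward; lengths in m; the calibration is good to about 2 mm. A picture is of the moment at which its call begins: read the wrist's pose just before it. camera_model takes no time and is no camera call.
A pose or a line that the arm cannot do raises r.PlanningError and nothing moves.
- r.finish_job(): hands the job in; it is judged then, once.
The state is a dict: "time_s": time; "joint_positions": joint angles; "dq": joint speeds; "tau": joint torques, N m; "eef_pos": TCP position; "eef_rot": TCP orientation; "contact_force": force on the tool from outside, world axes, zero at the start; "torque": the same for the moment, N m; "grip_width": finger opening in m; "grip_force": force on a finger pad.
Only numpy, scipy, OpenCV 4.12 (cv2) and the standard library are available. Lean on these libraries where they do the work, as an engineer would, in place of code of your own. Each camera call takes 0.05 s, during which the arm holds its last target. There are 200 camera calls.

## Working session

There is one attempt and no reset: what is moved stays moved. The work goes in short steps, each a Python script; the robot and the scene stay as the last script left them, time stands still between calls to the robot, and variables do not carry over. Pictures are saved under pics/ and viewed, at most 10 in all, crops included, and the job is handed in when it is done.

```bash
mkdir -p pics; cat > h.py <<'E'
import numpy as np, cv2
from workcell import r, command_gripper, optics
from scipy.spatial.transform import Rotation as Rot
def cloud(name):
    st=r.read_state(); m=optics.camera_model(name); im,d=optics.get_image(name)
    K=np.array(m["K"]);k1=m["k1"]
    v,u=np.mgrid[:384,:512]
    x=(u-K[0,2])/K[0,0]; y=(v-K[1,2])/K[1,1]; rd=np.hypot(x,y); s=np.ones_like(rd)
    for _ in range(10): s=1+k1*(rd/s)**2
    P=np.dstack([x/s*d,y/s*d,d])
    if name=="wrist":
        T=np.array(m["tool_from_camera"]); Rt=Rot.from_quat(st["eef_rot"]).as_matrix()
        W=(P@T[:3,:3].T+T[:3,3])@Rt.T+np.array(st["eef_pos"])
    else: W=(P-np.array(m["t"]))@np.array(m["R"])
    W[d==0]=np.nan
    return im,W
E
python3 - <<'E'
from h import *
out={}
for n in("scene","top"):
    im,W=cloud(n); np.savez(n+".npz",im=im,W=W)
    cv2.imwrite(f"pics/{n}.png",im[:,:,::-1])
    print(n,[np.round(W[v,u],3).tolist() for v,u in((100,100),(192,256),(300,400))])
m=optics.camera_model("top");print(np.round(-np.array(m["R"]).T@m["t"],3))
m=optics.camera_model("scene");print(np.round(-np.array(m["R"]).T@m["t"],3))
print(optics.camera_model("wrist")["tool_from_camera"]);print(r.read_state(),r.tip_extent)
E
```

```text
scene [[0.341, -0.575, 0.022], [0.484, 0.015, 0.0], [0.645, 0.411, -0.001]]
top [[0.818, 0.431, -0.001], [0.583, 0.051, -0.001], [0.335, -0.267, -0.002]]
[0.408 0.05  0.94 ]
[1.244 0.355 0.81 ]
[[ 4.77871830e-04 -9.44796406e-01 -3.27657631e-01  8.58748579e-02]
 [ 9.99999878e-01  4.11641643e-04  2.71485290e-04  2.24487727e-05]
 [-1.21620800e-04 -3.27657721e-01  9.44796488e-01 -1.42110249e-01]
 [ 0.00000000e+00  0.00000000e+00  0.00000000e+00  1.00000000e+00]]
{'time_s': 0.1, 'joint_positions': array([ 1.16698795e+00,  3.42644650e-01,  1.52493568e+00, -2.72167612e-05,
        1.27537375e+00, -1.45989923e-01]), 'dq': array([-0.00035583, -0.0017049 , -0.00386342,  0.00013968,  0.00231231,
        0.00235928]), 'tau': array([ 2.99076783e-03, -4.34444904e+01, -2.46488070e+01,  3.24424059e-05,
        4.58706592e-03, -1.73528792e-05]), 'eef_pos': array([0.13370006, 0.50732194, 0.23129485]), 'eef_rot': array([ 1.28548528e-01,  9.91702986e-01, -6.58689371e-04, -1.72252634e-04]), 'contact_force': array([0.63869961, 0.1569903 , 0.11133568]), 'torque': array([0.00833248, 0.02992495, 0.05467408]), 'grip_force': 0.0, 'grip_width': 0.08543974697424728} 0.025
```

View pics/top.png

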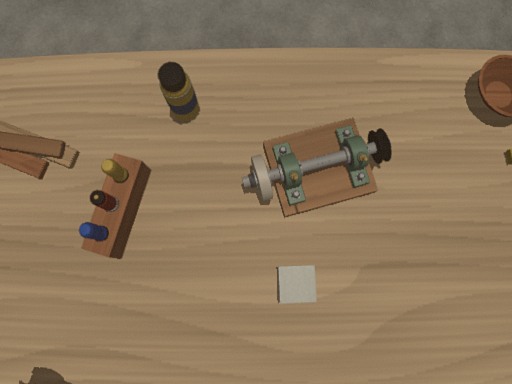

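View pics/scene.png

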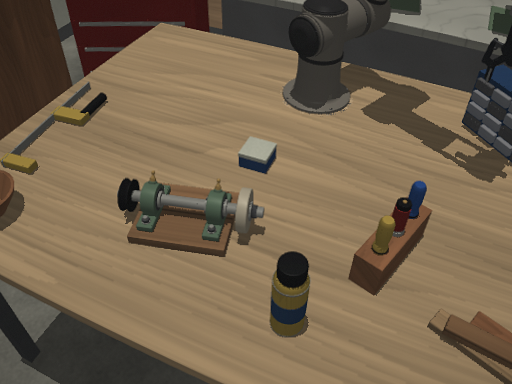

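The top view shows the red gun in the block's middle hole (cap ~(98,198)), yellow and blue drivers on either side, the pulley at (380,146) and its nipple near (363,158). The carton is at (297,285) and the can at (180,90).

```bash
python3 - <<'E'
import numpy as np,cv2
def rect(p): 
    c,s,a=cv2.minAreaRect((p*1000).astype(np.float32)); return np.round(c,1),np.round(s,1),round(a,1)
for n in("top","scene"):
    D=np.load(n+".npz");im=D["im"].astype(int);W=D["W"];x,y,z=np.moveaxis(W,2,0)
    R,G,B=np.moveaxis(im,2,0)
    blk=(x>0.15)&(x<.65)&(y>.25)&(y<.6)
    b=blk&(abs(z-.085)<.003); print(n,"block",b.sum(),rect(W[b][:,:2]))
    g=blk&(R>2*G)&(R>2*B)&(z>.1)&(z<.158); p=W[g];print("red",len(p),p.min(0),p.max(0))
    c=blk&(z>.166); 
    p=W[c]
    lab,k=None,cv2.kmeans(p.astype(np.float32),3,None,(3,50,1e-5),5,cv2.KMEANS_PP_CENTERS)
    for i in range(3):
        q=p[k[1].ravel()==i]; print("cap",len(q),q.mean(0).round(4),q.max(0).round(4),im[c][k[1].ravel()==i].mean(0).round())
    sp=(x>.45)&(x<.85)&(y>-.3)&(y<.2)
    b=sp&(abs(z-.024)<.003);print("base",b.sum(),rect(W[b][:,:2]))
    b=sp&(z>.1)&(z<.135); 
    v,u=np.nonzero(b&(R>G*1.15)&(G>B*1.15)); 
    for uu,vv in zip(u,v): print((uu,vv),W[vv,uu].round(3),im[vv,uu]) if n=="top" or W[vv,uu][1]<.0 else 0
E
```

```text
top block 1894 (array([545.9, 357. ]), array([ 66.8, 213.6]), 73.2)
red 69 [0.5301726  0.33963807 0.1060413 ] [0.55805694 0.35813518 0.15774613]
cap 155 [0.4832 0.3733 0.1709] [0.496  0.387  0.1756] [ 53.  67. 108.]
cap 144 [0.6063 0.3362 0.171 ] [0.6182 0.3518 0.1747] [142. 118.  59.]
cap 168 [0.5461 0.3561 0.1694] [0.5617 0.3701 0.1739] [62. 49. 36.]
base 3902 (array([649.8,  -9. ]), array([439. , 244.2]), 82.5)
(np.int64(191), np.int64(81)) [0.803 0.186 0.12 ] [145 122  94]
(np.int64(191), np.int64(84)) [0.79  0.184 0.134] [103  85  58]
(np.int64(192), np.int64(84)) [0.801 0.185 0.109] [133 108  77]
(np.int64(192), np.int64(85)) [0.793 0.183 0.122] [123 101  69]
(np.int64(191), np.int64(86)) [0.785 0.184 0.133] [83 69 40]
(np.int64(192), np.int64(86)) [0.79  0.183 0.123] [103  87  58]
(np.int64(191), np.int64(87)) [0.784 0.184 0.132] [79 64 31]
(np.int64(192), np.int64(87)) [0.79  0.184 0.119] [85 72 48]
(np.int64(193), np.int64(87)) [0.798 0.185 0.1  ] [122 102  77]
(np.int64(191), np.int64(88)) [0.781 0.183 0.133] [82 66 31]
(np.int64(192), np.int64(88)) [0.787 0.184 0.12 ] [80 
[... 14209 characters left out ...]
0.106] [113  92  55]
(np.int64(220), np.int64(186)) [ 0.595 -0.022  0.101] [114  94  61]
(np.int64(216), np.int64(187)) [ 0.601 -0.029  0.101] [106  85  51]
(np.int64(217), np.int64(187)) [ 0.603 -0.025  0.104] [114  92  56]
(np.int64(218), np.int64(187)) [ 0.602 -0.023  0.104] [113  92  56]
(np.int64(219), np.int64(187)) [ 0.601 -0.021  0.104] [112  91  56]
(np.int64(220), np.int64(187)) [ 0.598 -0.021  0.101] [103  84  52]
(np.int64(217), np.int64(188)) [ 0.603 -0.025  0.101] [112  90  54]
(np.int64(218), np.int64(188)) [ 0.602 -0.023  0.101] [110  88  53]
(np.int64(219), np.int64(188)) [ 0.601 -0.021  0.101] [105  84  50]
(np.int64(217), np.int64(189)) [ 0.606 -0.024  0.101] [107  90  55]
```

```bash
cat >> h.py <<'E'
def quat(z,x): # tool z dir, approx tool x dir
    z=np.array(z)/np.linalg.norm(z); x=np.array(x)-np.dot(x,z)*z; x/=np.linalg.norm(x)
    return Rot.from_matrix(np.c_[x,np.cross(z,x),z]).as_quat()
QG=quat([0,0,-1],[-.957,.289,0])
NZ0=np.array([-.484,-.127,.866])
E
python3 - <<'E'
from h import *
r.reach([.545,.357,.30],QG)
print(r.read_state()["joint_positions"].round(2))
im,W=cloud("wrist");np.savez("w1.npz",im=im,W=W);cv2.imwrite("pics/w1.png",im[:,:,::-1])
c=(abs(W[...,2]-.170)<.004)&(np.hypot(W[...,0]-.545,W[...,1]-.357)<.03)
p=W[c];print(len(p),p.mean(0),cv2.minEnclosingCircle((p[:,:2]*1000).astype(np.float32)))
x,y,z=np.moveaxis(W,2,0);R,G,B=np.moveaxis(im.astype(int),2,0)
b=(R>2*G)&(R>2*B)&(z>.1)&(z<.155)&(np.hypot(x-.545,y-.357)<.03);p=W[b]
if len(p)>20:
    A=np.c_[2*p[:,:2],np.ones(len(p))];s=np.linalg.lstsq(A,(p[:,:2]**2).sum(1),rcond=None)[0];print(len(p),"circ",s[:2],np.sqrt(s[2]+s[:2]@s[:2]))
# ik checks for nipple poses
n=np.array([.645,-.169,.095]); tcp=n+NZ0*(.011+.06+.056)
for a in range(0,360,30):
    xh=Rot.from_rotvec(np.radians(a)*NZ0).apply([1,.2,.5])
    for t in (tcp,tcp+NZ0*.08):
        j=r.solve_ik(t,quat(-NZ0,xh)); print(a,None if j is None else np.round(j,2))
E
```

```text
[ 0.46  0.55  1.    0.    1.59 -0.81]
614 [0.54414452 0.3582342  0.17007555] ((545.0975341796875, 358.06622314453125), 15.273824691772461)
260 circ [0.54515838 0.35799159] 0.015879228991100856
0 [-0.64  0.34  1.73  0.57  0.81  0.38]
0 [-0.71  0.22  1.7   0.52  0.98  0.42]
30 [-0.64  0.34  1.73  0.57  0.81 -0.14]
30 [-0.71  0.22  1.7   0.52  0.98 -0.1 ]
60 [-0.64  0.34  1.73  0.57  0.81 -0.66]
60 [-0.71  0.22  1.7   0.52  0.98 -0.63]
90 [-0.64  0.34  1.73  0.57  0.81 -1.19]
90 [-0.71  0.22  1.7   0.52  0.98 -1.15]
120 [-0.64  0.34  1.73  0.57  0.81 -1.71]
120 [-0.71  0.22  1.7   0.52  0.98 -1.67]
150 [-0.64  0.34  1.73  0.57  0.81 -2.23]
150 [-0.71  0.22  1.7   0.52  0.98 -2.2 ]
180 [-0.64  0.34  1.73  0.57  0.81 -2.76]
180 [-0.71  0.22  1.7   0.52  0.98 -2.72]
210 [-0.64  0.34  1.73  0.57  0.81  3.  ]
210 [-0.71  0.22  1.7   0.52  0.98  3.04]
240 [-0.64  0.34  1.73  0.57  0.81  2.48]
240 [-0.71  0.22  1.7   0.52  0.98  2.51]
270 [-0.64  0.34  1.73  0.57  0.81  1.95]
270 [-0.71  0.22  1.7   0.52  0.98  1.99]
300 [-0.64  0.34  1.73  0.57  0.81  1.43]
300 [-0.71  0.22  1.7   0.52  0.98  1.47]
330 [-0.64  0.34  1.73  0.57  0.81  0.91]
330 [-0.71  0.22  1.7   0.52  0.98  0.94]
```

View pics/w1.png

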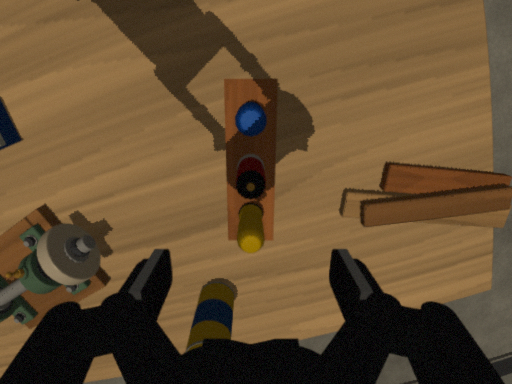

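The wrist view shows the gun cap at (251,185) in the middle of the block. The fitted axis is (0.545, 0.358) with radius 15.9 mm, which matches the stated size. Grasping now.

```bash
python3 - <<'E'
from h import *
r.move_straight([.5452,.358,.20],QG); r.move_straight([.5452,.358,.141],speed=.08)
print(command_gripper(0.02,90)); s=r.read_state();print(s["grip_width"],s["grip_force"],s["contact_force"])
r.move_straight([.5452,.358,.31],speed=.12); s=r.read_state();print(s["grip_width"],s["grip_force"],s["eef_pos"],s["contact_force"])
n=np.array([.6425,-.170,.0945]); tcp=n+NZ0*(.025+.05+.06+.056)
r.reach(tcp,quat(-NZ0,[1,.2,.5]))
for k in("wrist","scene"):
    im,W=cloud(k);np.savez(k+"2.npz",im=im,W=W);cv2.imwrite(f"pics/{k}2.png",im[:,:,::-1])
s=r.read_state();print(s["time_s"],s["grip_force"],s["eef_pos"],s["eef_rot"],s["contact_force"])
np.savez("pose2.npz",p=s["eef_pos"],q=s["eef_rot"])
E
```

```text
False
0.02882027363327639 88.8703966140747 [-0.72605072 -1.8693644   4.20052031]
0.028499781185717662 89.02939438819885 [0.54496247 0.35789414 0.30905898] [ 0.90348494  0.04011444 -4.22844865]
7.7083 89.07709836959839 [ 0.5504809  -0.19351516  0.25997629] [ 0.96079491  0.09892759  0.25588405 -0.04012275] [-0.2727112   0.26604496 -2.88490297]
```

View pics/wrist2.png

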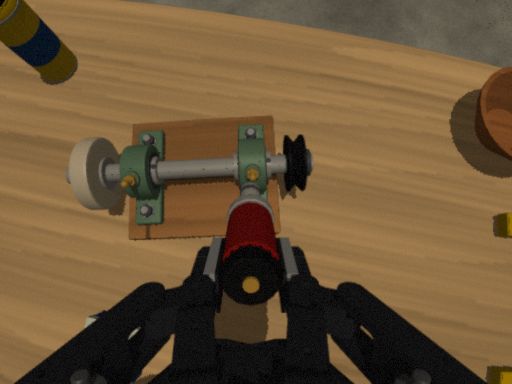

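View pics/scene2.png

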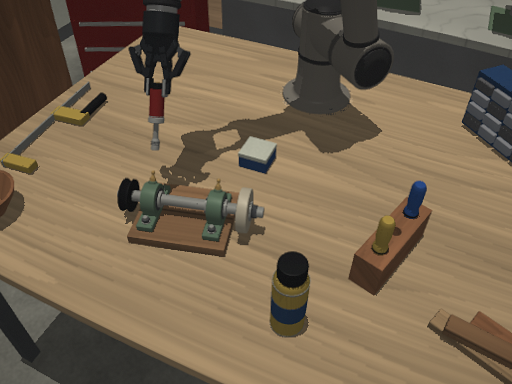

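The wrist view shows the gun held, its coupler at about (250,190) just short of the nipple at (253,174). In the scene view the gun points at the pulley-end nipple, with the coupler at (155,143) and the nipple at (152,175). Next I fit the gun axis and the nipple.

```bash
cat > fit.py <<'E'
from h import *
from scipy.optimize import least_squares
P=np.load("pose2.npz");p0=P["p"];Rm=Rot.from_quat(P["q"]).as_matrix()
for k in("wrist","scene"):
    D=np.load(k+"2.npz");im=D["im"].astype(int);W=D["W"];R,G,B=np.moveaxis(im,2,0)
    T=(W-p0)@Rm   # tool coords
    rad=np.hypot(T[...,0],T[...,1]);tz=T[...,2]
    red=(R>2*G)&(R>2*B)&(rad<.03)&(tz>0)&(tz<.05)
    q=T[red]
    noz=(rad<.016)&(tz>.062)&(tz<.135); c=T[noz]
    print(k,"red",len(q),"z",np.percentile(q[:,2],[1,99]).round(4),"noz",len(c))
    f=lambda s:np.hypot(q[:,0]-s[0]-s[2]*q[:,2],q[:,1]-s[1]-s[3]*q[:,2])-.016
    s=least_squares(f,[0,0,0,0],loss="soft_l1",f_scale=.001).x
    print(" axis at z=0 mm",(s[:2]*1e3).round(2),"slope",s[2:].round(4),"rms",np.sqrt((f(s)**2).mean())*1e3)
    for a in np.arange(.055,.135,.005):
        m=(c[:,2]>a)&(c[:,2]<=a+.005)
        if m.sum(): print("  z%.3f n%d x[%.1f %.1f] y[%.1f %.1f]"%(a,m.sum(),*np.percentile(c[m,0],[3,97])*1e3,*np.percentile(c[m,1],[3,97])*1e3),end="")
    print()
    print(" mouth z max",np.percentile(c[:,2],[50,95,99]).round(4) if len(c) else "")
    # nipples
    br=(R>1.15*G)&(G>1.15*B)
    for nm,c0 in(("pul",[.629,-.174,.112]),("whl",[.591,-.0285,.112])):
        m=br&(np.linalg.norm(W-np.array(c0),axis=2)<.016)&(W[...,2]>.108)
        b=W[m]
        g=lambda s:np.linalg.norm(b-s,axis=1)-.0045
        s=least_squares(g,c0,loss="soft_l1",f_scale=.001).x
        print(" ",nm,len(b),"ball",s.round(4),"rms",np.sqrt((g(s)**2).mean())*1e3)
E
python3 fit.py
```

```text
wrist red 1101 z [0.0004 0.0402] noz 225
 axis at z=0 mm [-2.28 -0.47] slope [-0.0109 -0.0041] rms 0.20817592585308653
  z0.085 n10 x[2.5 3.7] y[-4.5 1.6]  z0.090 n71 x[-0.4 5.3] y[-8.0 6.3]  z0.095 n64 x[-1.0 6.5] y[-9.8 8.2]  z0.100 n30 x[-0.0 6.7] y[-9.2 7.6]  z0.105 n21 x[1.6 6.2] y[-8.8 6.1]  z0.110 n29 x[0.6 6.2] y[-8.7 6.9]
 mouth z max [0.0962 0.1129 0.1145]
  pul 45 ball [ 0.6283 -0.1748  0.1121] rms 0.6592884149208154
  whl 41 ball [ 0.5895 -0.0296  0.1123] rms 0.7409898531178509
scene red 263 z [0.0008 0.0407] noz 171
 axis at z=0 mm [-3.74 -0.98] slope [-0.0083  0.01  ] rms 1.529670425855704
  z0.060 n8 x[-5.8 3.2] y[-6.0 1.8]  z0.065 n12 x[-5.0 5.6] y[-6.6 1.7]  z0.070 n10 x[-2.5 4.1] y[-6.4 1.9]  z0.075 n13 x[-1.6 4.1] y[-7.6 2.2]  z0.080 n12 x[-1.4 4.4] y[-6.6 2.2]  z0.085 n12 x[-3.0 5.9] y[-6.7 4.0]  z0.090 n16 x[-4.9 5.7] y[-7.9 2.9]  z0.095 n22 x[-4.4 8.6] y[-10.7 4.4]  z0.100 n19 x[-5.1 6.6] y[-10.7 4.5]  z0.105 n17 x[-1.5 6.8] y[-10.1 3.8]  z0.110 n21 x[-2.5 7.7] y[-9.8 2.9]  z0.115 n9 x[-3.6 6.3] y[-9.9 2.2]
 mouth z max [0.0952 0.115  0.1171]
  pul 13 ball [ 0.6277 -0.1748  0.1116] rms 1.0929657769290282
  whl 16 ball [ 0.5912 -0.0278  0.1131] rms 1.298495682837006
```

```bash
cat >> h.py <<'E'
NZ=np.array([-.5*.966,-.5*.258,.866]); NZ/=np.linalg.norm(NZ)
BALL=np.array([.6283,-.1748,.1121]); TIP=BALL+NZ*.0045
a=np.array([-.0109,-.0041,1]);M=np.array([-.0035,-.00095,.1155])
Q0=Rot.from_quat(quat(-NZ,[1,.2,.5]))
al,_=Rot.align_vectors([-NZ],[Q0.apply(a/np.linalg.norm(a))])
QT=al*Q0
def tcp(d): return TIP+NZ*d-QT.apply(M)   # mouth d above tip
def rep(F0):
    s=r.read_state(); F=np.array(s["contact_force"])-F0; A=QT.as_matrix()
    d=(np.array(s["eef_pos"])+Rot.from_quat(s["eef_rot"]).apply(M)-TIP)
    print("d %.1f lat %.1f %.1f  Fax %.1f Fx %.1f Fy %.1f  grip %.0f t %.1f"%(d@NZ*1e3,d@A[:,0]*1e3,d@A[:,1]*1e3,F@NZ,F@A[:,0],F@A[:,1],s["grip_force"],s["time_s"]))
    return F@NZ
E
python3 - <<'E'
from h import *
q=QT.as_quat()
r.move_straight(tcp(.03),q,speed=.08); r.hold(.3)
F0=np.array(r.read_state()["contact_force"]);np.save("F0.npy",F0);print(F0); rep(F0)
hit=r.move_straight(tcp(.004),q,speed=.04,max_force=6);print(hit);rep(F0)
if not hit:
  for d in np.arange(.001,-.018,-.003):
    hit=r.move_straight(tcp(d),q,speed=.02,max_force=9.5); f=rep(F0)
    if hit or f>9.5: print("stop");break
im,W=cloud("scene");cv2.imwrite("pics/s3.png",cv2.resize(im[100:240,80:240,::-1],None,fx=4,fy=4,interpolation=cv2.INTER_CUBIC))
E
```

```text
[ 0.46373373 -0.22785553 -2.96950364]
d 30.4 lat 0.6 0.3  Fax 0.0 Fx 0.0 Fy 0.0  grip 89 t 8.4
False
d 4.0 lat 0.2 0.0  Fax -0.2 Fx -0.3 Fy -0.8  grip 89 t 9.2
d 1.0 lat -0.0 0.0  Fax 0.5 Fx -0.4 Fy -0.3  grip 89 t 9.5
d -2.1 lat -0.1 -0.1  Fax -0.0 Fx -0.5 Fy -0.8  grip 89 t 9.8
d -5.1 lat -0.1 -0.1  Fax 0.5 Fx -0.4 Fy 0.7  grip 89 t 10.1
d -8.2 lat -0.2 -0.1  Fax 0.1 Fx -0.1 Fy 0.5  grip 90 t 10.4
d -11.9 lat -0.9 -0.5  Fax -7.5 Fx -0.6 Fy 0.5  grip 89 t 10.7
d -14.2 lat -0.7 -0.1  Fax 8.9 Fx -0.2 Fy 0.1  grip 91 t 10.9
stop
```

View pics/s3.png

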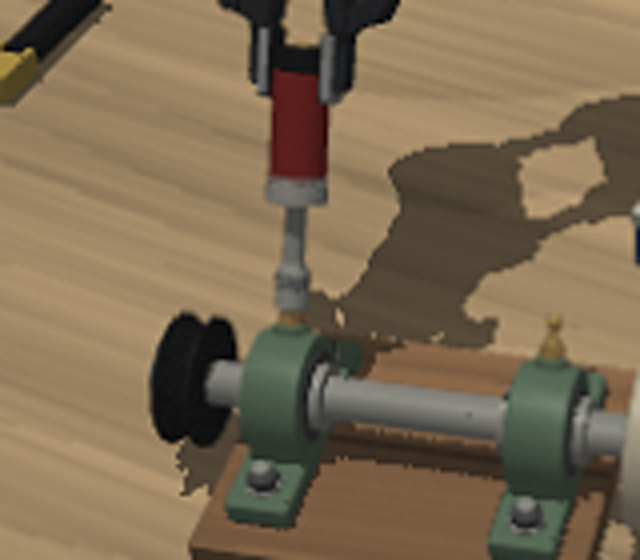

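The picture shows the coupler, at about (292,295), over the nipple's head with only the hexagon visible below it. It sits 14.2 mm past the tip, which is the seated depth. Now I push the nozzle in.

```bash
python3 - <<'E'
from h import *
q=QT.as_quat();F0=np.load("F0.npy")
for d in (-.0165,-.019,-.0215,-.024,-.026):
    hit=r.move_straight(tcp(d),q,speed=.015,max_force=15); r.hold(.1); f=rep(F0)
    if f>19: print("stop");break
r.hold(.5);rep(F0)
im,W=cloud("scene");cv2.imwrite("pics/s4.png",cv2.resize(im[100:240,80:240,::-1],None,fx=4,fy=4,interpolation=cv2.INTER_CUBIC))
E
```

```text
d -15.4 lat 0.5 0.2  Fax 11.6 Fx -0.7 Fy -0.9  grip 91 t 11.4
d -17.8 lat 0.6 0.2  Fax 13.1 Fx -1.1 Fy -1.9  grip 91 t 11.8
d -20.2 lat 0.7 0.3  Fax 14.3 Fx -0.4 Fy -1.4  grip 92 t 12.2
d -22.6 lat 0.8 0.3  Fax 15.4 Fx -1.5 Fy -2.4  grip 92 t 12.6
d -24.5 lat 0.8 0.3  Fax 16.4 Fx -0.3 Fy -2.5  grip 92 t 13.0
d -24.4 lat 0.8 0.3  Fax 16.7 Fx -1.0 Fy -1.9  grip 92 t 13.5
```

View pics/s4.png

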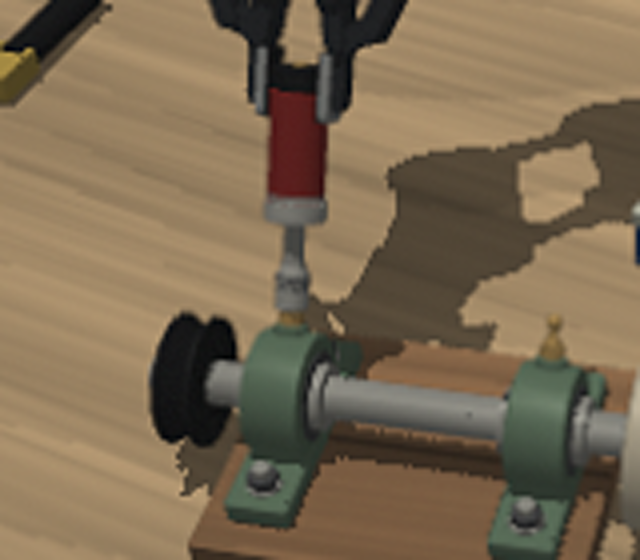

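The nozzle has clearly shortened, with the collar now at (296,210), and 16.5 N corresponds to about 11 mm in. I'll add 0.8 mm for margin and hand in.

```bash
python3 - <<'E'
from h import *
q=QT.as_quat();F0=np.load("F0.npy")
r.move_straight(tcp(-.0268),q,speed=.01,max_force=10); r.hold(.6); rep(F0)
print(r.finish_job())
E
```

```text
d -25.2 lat 0.8 0.3  Fax 17.2 Fx -1.1 Fy -3.8  grip 92 t 14.4
the job is handed in; nothing more can be done
None
```

The grease gun is snapped onto the pulley-end nipple and held there, with the nozzle an estimated 11–12 mm in (from travel and the 17 N push) and a 92 N grip; the job was handed in at 14.4 s, and no verdict was returned.

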